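Unload the squeeze-catch part cassette from the camera station

ROBOT

A 6-joint arm with a two-finger parallel gripper is mounted at the origin on a cart in front of the work surface, level with it; the furniture and walls round the work are solid. World frame = base frame: x ahead of the robot, y to its left, z up, the work surface at z = 0. Lengths are in m, angles in rad, forces in N, time in s.
With the tool pointing down it reaches from about 0.25 to 0.775 m from the base axis. Payload 4 kg.
Tool frame: the origin (TCP) lies at the very end of the fingers, on their centre line; the grasp point (between the pads) lies 19 mm behind it (robot.grip_point_offset is the distance from the TCP to the grasp point, in m); z points along the fingers, x is the direction in which the jaws open and shut, and the axes are right-handed (so a half turn about z gives the same grasp; the last joint's range is limited). The gripper opens to 94 mm and grips with 3 to 60 N. Pads are 16 mm wide; open, the fingers measure 119 mm over their backs; the gripper's body (75 mm by 177 mm) begins 78 mm behind the grasp point.
Start: joints at [-1.348, 0.087, 1.371, -0, 1.684, -0.103], TCP at [0.176, -0.521, 0.206] pointing down, gripper open.
Joint ranges: [-3.1, 3.1], [-0.76, 2.03], [0.27, 2.55], [-1.08, 4.22], [0.17, 2.65], [-2.57, 2.57]. Speed limits (rad/s): [2.79, 2.79, 3.14, 3.14, 3.14, 3.14].

INTERFACE

Orientations are given as [roll, pitch, yaw] about the fixed x, y, z axes, in that order (R = Rz(yaw) Ry(pitch) Rx(roll)).
In Python, from bench import robot gives the robot as it stands.
- The arm moves only by the shell command python3 -m inch 'ROWS'. ROWS is text: rows parted by semicolons, each of 5 numbers parted by spaces: the shift along the tool's x, y, z in cm, then the turn about the tool's z in rad, then the closure, from 0 (fully open) to 1 (shut). In form: tx ty tz spin claw; .... A call has 1 to 20 rows; each row is the pose to reach, as a shift and turn from the pose measured when the call began, along the tool's axes at that moment; what a row does not reach only later rows make up. A row lasts 1/12 s, in which the tool goes at most 41.7 mm and 7.16 degrees, less where a joint would pass 70% of its speed; a pose out of reach is approached as far as the arm can. A call with a gripper value outside its range is refused whole. The fingers move at their own pace and stop on an object; the grip force is fixed at half the most. Time passes only in rows, so rows that repeat a pose let the fingers close. It gives the time, the measured TCP pose, the force and the opening at its end, in the units of the state.
- robot.get_obs(): the state, without advancing time (a new reading comes with each control period).
- robot.snapshot(name): name is "scene" or "top" or "wrist"; returns (picture, depth): 480x640x3 uint8, blue, green, red; 480x640 float32, m along the optical axis (not along the pixel's ray), 0 where there is no reading.
- robot.camera_info(name): a dict with "K" (3x3 intrinsics, pixels), "dist" ([k1, k2, p1, p2, k3] as OpenCV has them; the pictures are not rectified), "extrinsics" (4x4, takes a point from world to camera coordinates); the wrist camera has in their place "mount" (4x4, takes a point from camera to tool coordinates, whose origin is the TCP and whose axes are the tool frame's). Camera axes: x right, y down, z forward; pixel columns grow to the right and rows downward; lengths in m; the calibration is good to about 2 mm. A picture is of the moment at which its call begins: read the wrist's pose just before it. camera_info takes no time and is no camera call.
- robot.close_job(): hands the job in, once; it reports no verdict.
The state is a dict: "time": time; "joint_positions": joint angles; "qvel": joint speeds; "joint_torque": joint torques, N m; "tool_pos": TCP position; "ee_rot": TCP orientation; "wrist_force": force on the tool from outside, world axes, zero at the start; "wrist_torque": the same for the moment, N m; "width": finger opening in m.
Only numpy, scipy, OpenCV 4.12 (cv2) and the standard library are available. Lean on these libraries where they do the work, as an engineer would, in place of code of your own. Each camera call takes 0.05 s, during which the arm holds its last target.

TASK

The part cassette has been measured and stands under the camera, where there is no room to lift it out: take the carriage by its knob and slide it along its rods, away from the camera, right up to the stop at the unloading end, and leave it there. Then squeeze the cassette's two side catches together, lift it straight up out of the carriage until it hangs level about 10 cm above the deck, and finish holding it still there by its squeezed catches - do not put it down or let go. Do not bump the camera, and leave the loose things beside the station where they are.

Things in the scene. Friction and masses are not known exactly. Their poses are not given: they have to be found in the camera images.
- station: camera station, fixed to the bench: aluminium base plate 125 x 400 x 16 mm with two steel guide rods along its y axis and 46 mm high end blocks; origin in the centre of its underside at bench height, +y along the rods from the camera end to the unloading end, -x the front. The unloading end has two engraved lines on the base, the viewing position one
- camera_stand: camera on a column, fixed to the station and carried by it; same origin and axes as the station. The column (18 mm thick, 290 mm high) stands at station x = +95, y = -120 mm, behind the rods; the camera (44 mm square, 258 mm high at its top) hangs from an arm over the rods at x = 0, y = -120 mm
- lens (a point): centre of the underside of the camera's round ring light (62 mm diameter), 151 mm above the bench and only 55 mm above the cassette's top when the cassette is under it
- carriage (a joint): travel of the carriage along the station's +y in m: 0 = cassette under the camera (viewing), 0.16 = against the stop at the unloading end. Moves with about 2 N of friction plus 6 N per m/s and stays where it is left; it cannot be lifted
- knob (a point): centre of the black upright pull knob on the carriage: 26 mm diameter at this height, its top 14 mm above and the deck 32 mm below this point; it stands on the carriage 105 mm from the cassette's centre towards the unloading end
- nest (a point): centre of the carriage's deck under the cassette (46 mm above the bench), axes as the station's; moves with the carriage. The deck is 110 mm wide in x. On it low walls, 10 mm high, locate the cassette, and at x = +-30.5 to +-44 mm two 14 mm high steel keepers hold down the hooks of its catches
- cassette: part cassette, loose, about 0.32 kg: grey plastic block 44 (x) x 80 (y) x 44 mm with eight small steel bushes on top (50 mm high with these); origin in the centre of its underside, on the deck when seated; axes as the station's
- cassette_grip (a point): the point midway between the cassette's two catches, 31 mm above its underside; axes as the cassette's. The finger pads of the black catches face -x and +x here: each 26 mm wide (y), reaching from 15 mm below to 15 mm above this point, 64 mm apart over their outer faces at rest, 50 mm when both are squeezed fully home
- catch_front (a joint): inward travel in m of the catch on the cassette's -x side: 0 = sprung out and hooked under its keeper, 0.007 = fully in; free of the keeper from about 0.0035 (up to 0.005 if the cassette sits off-centre). The spring takes 2.8 N at rest and 7.7 N fully in, so grip with about 20 N
- catch_rear (a joint): the same for the catch on the +x side
- flange_part: loose steel flange, 42 mm diameter, 16 mm high, behind the station: leave it alone
- loupe: loose black loupe, 37 mm diameter, 30 mm high, behind the station: leave it alone
- tweezers: loose steel tweezers, 123 mm long, 8 mm high, lying behind the station: leave them alone

How it is judged:
On the way, in this order (a step that is already met when the one before it is completed fails the run):
1. the carriage stands at the stop of the unloading end, within 8 mm, with the cassette still seated in it (value of joint carriage above 0.152 m and z of cassette_grip in the frame of nest below 0.036 m), for 0.2 s.
2. both catches are squeezed in and the cassette is lifted out of the nest, at least 30 mm, with the carriage still at the unloading end (value of joint carriage above 0.152 m and value of joint each of catch_front, catch_rear above 0.0035 m and z of cassette_grip in the frame of nest above 0.061 m), for 0.1 s.
At the end, for the whole second after the job is handed in: The fingers hold the cassette still by its two squeezed catches (each at least 3.5 mm in), its underside 80 to 250 mm above the carriage deck, level within 0.2 rad, touching no part of the station; the carriage is within 8 mm of the unloading stop (value of joint carriage above 0.152 m and value of joint each of catch_front, catch_rear above 0.0035 m and z of cassette_grip in the frame of nest between 0.111 and 0.281 m and angle between cassette's own z axis and vertical below 0.2 rad and linear speed of cassette below 0.02 m/s and contact force between the fingers and cassette above 3 N and contact force between cassette and station below 0.1 N); the arm keeps its last pose, push and grip.
It fails at once if the camera or its column is bumped, by the robot or the cassette (over 3 N) (contact force between any of the arm, the fingers, cassette and camera_stand above 3 N).
It fails at once if the flange beside the station is moved more than 15 mm (distance of flange_part from where it was at the start of the episode above 0.015 m).
It fails at once if the loupe beside the station is moved more than 15 mm (distance of loupe from where it was at the start of the episode above 0.015 m).
It fails at once if the tweezers beside the station is moved more than 15 mm (distance of tweezers from where it was at the start of the episode above 0.015 m).
It also fails if it takes over 54 s, if anything falls off the work surface, if the arm or the gripper's body presses on something with over 40 N, if the wrist force passes 120 N, or if a joint passes its speed limit or range.

## Working session

There is one attempt and no reset: what is moved stays moved. The work goes in short steps, Python scripts to look and compute and a shell command to move; the robot and the scene stay as the last step left them, time stands still between calls to the robot, and variables do not carry over. Pictures are saved under pics/ and viewed, and the job is handed in when it is done.

```bash
mkdir -p pics; ls; python3 - <<'E'
from bench import robot
import cv2,numpy as np
o=robot.get_obs(); print(o)
for n in ("scene","top"):
    p,d=robot.snapshot(n); cv2.imwrite(f"pics/{n}0.png",p); np.save(f"pics/{n}0.npy",d)
    i=robot.camera_info(n); print(n,i)
print(robot.camera_info("wrist"), robot.grip_point_offset)
E
```

```text
pics
{'time': 0.0, 'joint_positions': array([-1.34812772e+00,  8.79653252e-02,  1.37227825e+00, -2.46497234e-05,
        1.68359822e+00, -1.03147971e-01]), 'qvel': array([ 4.78971053e-05,  5.82370561e-04,  1.05522030e-03,  6.24872222e-04,
        1.16283232e-03, -4.57803739e-04]), 'joint_torque': array([-2.08889905e-03, -3.40183961e+01, -3.02425361e+01,  7.16505619e-02,
        3.29523382e-02, -1.54313648e-04]), 'tool_pos': array([ 0.17588304, -0.52052589,  0.20428638]), 'ee_rot': array([-3.14138544e+00,  2.23970595e-03, -1.24498227e+00]), 'wrist_force': array([-0.49514562, -0.08977169, -0.18269651]), 'wrist_torque': array([ 0.0058225 , -0.05563797,  0.0255667 ]), 'width': 0.0938105687187579}
scene {'K': array([[612.78103423,   0.        , 323.53052578],
       [  0.        , 612.78103423, 236.68256446],
       [  0.        ,   0.        ,   1.        ]]), 'dist': array([-0.02118981,  0.        ,  0.        ,  0.        ,  0.        ]), 'extrinsics': array([[-0.11887484, -0.99280564,  0.01434368, -0.11202504],
       [-0.84529602,  0.09361266, -0.52603356,  0.60671683],
       [ 0.52
[... 518 characters left out ...]
03574771, -0.99055797,  0.91371775],
       [ 0.        ,  0.        ,  0.        ,  1.        ]])}
{'K': array([[348.81270189,   0.        , 324.16850644],
       [  0.        , 348.81270189, 241.44248687],
       [  0.        ,   0.        ,   1.        ]]), 'dist': array([-0.03909498,  0.        ,  0.        ,  0.        ,  0.        ]), 'mount': array([[ 9.99999318e-01,  1.15340972e-03, -1.80692354e-04,
        -6.00706895e-04],
       [-1.06825008e-03,  9.66421542e-01,  2.56959652e-01,
        -7.43079544e-02],
       [ 4.71004743e-04, -2.56959284e-01,  9.66422115e-01,
        -1.79237040e-01],
       [ 0.00000000e+00,  0.00000000e+00,  0.00000000e+00,
         1.00000000e+00]])} 0.0188
```

View pics/scene0.png

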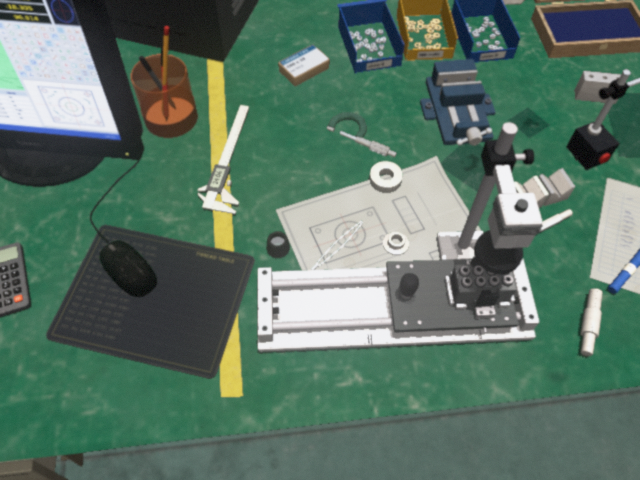

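View pics/top0.png

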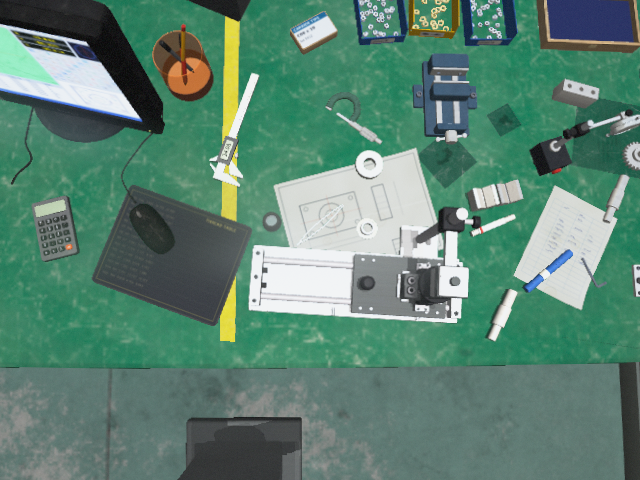

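The scene picture shows the station across the bench. Its unloading end is at the left (block near 265,305), the knob at (408,287), the cassette at (480,285), and the camera and column at (510,220). The top picture agrees: knob at (366,283), column foot at (440,215). Next I'll measure from the depth.

```bash
cat > h.py <<'E'
import numpy as np,cv2
from bench import robot
def cloud(n,d,T=None):
    i=robot.camera_info(n); K=i["K"];h,w=d.shape
    u,v=np.meshgrid(np.arange(w),np.arange(h))
    p=cv2.undistortPoints(np.stack([u,v],-1).reshape(-1,1,2).astype(float),K,i["dist"]).reshape(h,w,2)
    P=np.dstack([p*d[...,None],d])
    if T is None: T=np.linalg.inv(i["extrinsics"])
    return P@T[:3,:3].T+T[:3,3]
def toolT(o):
    from scipy.spatial.transform import Rotation as R
    T=np.eye(4);T[:3,:3]=R.from_euler('xyz',o["ee_rot"]).as_matrix();T[:3,3]=o["tool_pos"];return T
def proj(n,pts):
    i=robot.camera_info(n);E=i["extrinsics"]
    return cv2.projectPoints(np.array(pts,float).reshape(-1,3),cv2.Rodrigues(E[:3,:3])[0],E[:3,3],i["K"],i["dist"])[0].reshape(-1,2)
E
python3 - <<'E'
from h import *
for n,s in (("top",(240,470,220,330)),("scene",(245,550,150,360))):
    d=np.load(f"pics/{n}0.npy");C=cloud(n,d);im=cv2.imread(f"pics/{n}0.png")
    z=C[...,2]
    for (u,v) in ([(366,283),(366,282),(258,277),(300,275),(340,310),(375,300),(410,285),(408,275)] if n=="top" else [(410,280),(408,283),(265,300),(330,338),(420,320),(470,272),(480,275)]):
        print(n,u,v,C[v,u].round(4))
    x0,x1,y0,y1=s
    c=im[y0:y1,x0:x1]; k=800//(x1-x0)
    cv2.imwrite(f"pics/{n}0c.png",cv2.resize(c,None,fx=min(800/(x1-x0),600/(y1-y0)),fy=min(800/(x1-x0),600/(y1-y0)),interpolation=cv2.INTER_CUBIC))
    m=(abs(z-.092)<.006)&(C[...,0]<.55)&(C[...,0]>.2)
    m&=(np.indices(m.shape)[1]<(390 if n=="top" else 425))
    lab,L,st,ce=cv2.connectedComponentsWithStats(m.astype(np.uint8))
    for j in range(1,lab):
        if st[j,4]>20: q=C[L==j];print("z92",n,ce[j].round(1),st[j,4],q.mean(0).round(4),q.min(0).round(4),q.max(0).round(4))
E
```

```text
top 366 283 [ 0.5581 -0.2963  0.0925]
top 366 282 [ 0.56   -0.2964  0.0914]
top 258 277 [ 0.5717 -0.102   0.0464]
top 300 275 [ 0.5774 -0.1793  0.0156]
top 340 310 [ 0.5108 -0.2553  0.0166]
top 375 300 [ 0.529  -0.3184  0.0451]
top 410 285 [ 0.5545 -0.3753  0.0892]
top 408 275 [ 0.5723 -0.3719  0.0904]
scene 410 280 [ 0.5575 -0.2977  0.0916]
scene 408 283 [ 0.5531 -0.294   0.092 ]
scene 265 300 [ 0.5707 -0.0969  0.0484]
scene 330 338 [ 0.5161 -0.1837  0.0166]
scene 420 320 [ 0.5169 -0.3104  0.0452]
scene 470 272 [ 0.5618 -0.3839  0.0889]
scene 480 275 [ 0.5566 -0.3973  0.0871]
```

```bash
python3 - <<'E'
from h import *
from scipy.optimize import least_squares
for n in ("top","scene"):
    d=np.load(f"pics/{n}0.npy");C=cloud(n,d).reshape(-1,3)
    m=(C[:,0]>.45)&(C[:,0]<.66)&(C[:,1]<-.05)&(C[:,1]>-.55)
    P=C[m]
    k=P[(abs(P[:,2]-.0925)<.003)&(abs(P[:,1]+.296)<.03)]
    print(n,"knob top",len(k),k.mean(0),(k.min(0)+k.max(0))/2, np.ptp(k,axis=0))
    b=P[(P[:,2]>.042)&(P[:,2]<.051)&(P[:,1]>-.15)]
    r=cv2.minAreaRect((b[:,:2]*1000).astype(np.float32)); print("unl block",len(b),r,b[:,2].mean())
    dk=P[(P[:,2]>.042)&(P[:,2]<.051)&(P[:,1]<-.2)&(P[:,1]>-.44)]
    r=cv2.minAreaRect((dk[:,:2]*1000).astype(np.float32)); print("deck",len(dk),r, cv2.boxPoints(r).round(1).tolist())
    pl=P[(P[:,2]>.012)&(P[:,2]<.021)&(P[:,0]<.6)]
    r=cv2.minAreaRect((pl[:,:2]*1000).astype(np.float32)); print("plate",len(pl),r,cv2.boxPoints(r).round(1).tolist())
    f=[]
    for y in np.arange(-.42,-.12,.01):
        s=pl[abs(pl[:,1]-y)<.005]
        if len(s)>3: f.append((y,s[:,0].min()))
    f=np.array(f); print("front edge fit",np.polyfit(f[:,0],f[:,1],1))
E
```

```text
top knob top 99 [ 0.56024932 -0.29966662  0.09184271] [ 0.56082774 -0.29993089  0.0923743 ] [0.01969709 0.02108823 0.00569425]
unl block 653 ((573.1290893554688, -102.8001937866211), (30.303892135620117, 105.54670715332031), 86.12789916992188) 0.04579187690697908
deck 3417 ((569.4376220703125, -357.6786193847656), (164.61036682128906, 155.4927215576172), 89.97539520263672) [[491.70001220703125, -440.0], [647.0999755859375, -440.0], [647.2000122070312, -275.3999938964844], [491.70001220703125, -275.29998779296875]]
plate 4192 ((533.1417236328125, -322.3988037109375), (471.646728515625, 102.69414520263672), 82.4959716796875) [[451.3999938964844, -549.5], [553.2999877929688, -562.9000244140625], [614.7999877929688, -95.30000305175781], [513.0, -81.9000015258789]]
front edge fit [0.06886073 0.51855195]
scene knob top 132 [ 0.55933309 -0.2981506   0.09143699] [ 0.55937278 -0.29798317  0.0919496 ] [0.01890919 0.01990382 0.00485431]
unl block 982 ((572.52978515625, -101.04927062988281), (28.799320220947266, 106.84178924560547), 86.369873046875) 0.04552448225348559
deck 5004 ((568.9595947265625, -352.30230712890625), (158.48472595214844, 167.94778442382812), 3.8092315196990967) [[484.29998779296875, -273.79998779296875], [495.5, -441.3999938964844], [653.5999755859375, -430.79998779296875], [642.4000244140625, -263.20001220703125]]
plate 7870 ((535.2838134765625, -321.55694580078125), (473.7473449707031, 109.58809661865234), 82.6610107421875) [[450.70001220703125, -549.5], [559.4000244140625, -563.5], [619.9000244140625, -93.5999984741211], [511.20001220703125, -79.5999984741211]]
front edge fit [0.06718753 0.5162539 ]
```

View pics/scene0c.png

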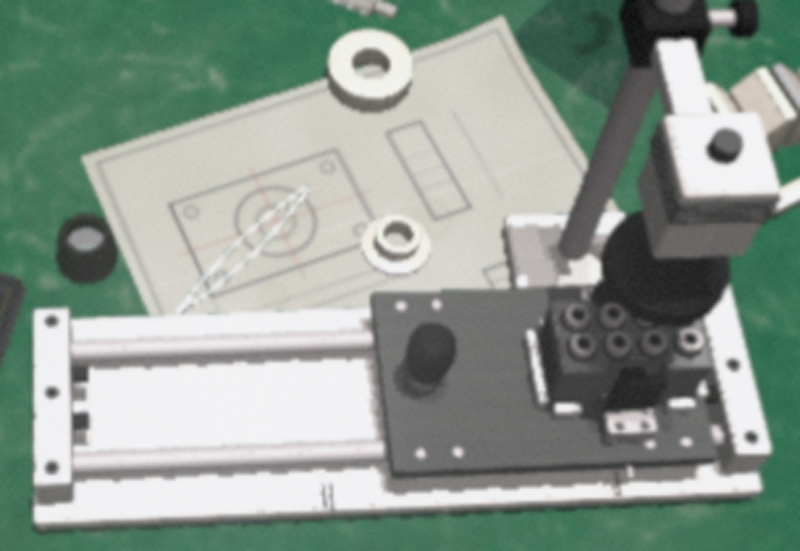

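View pics/top0c.png

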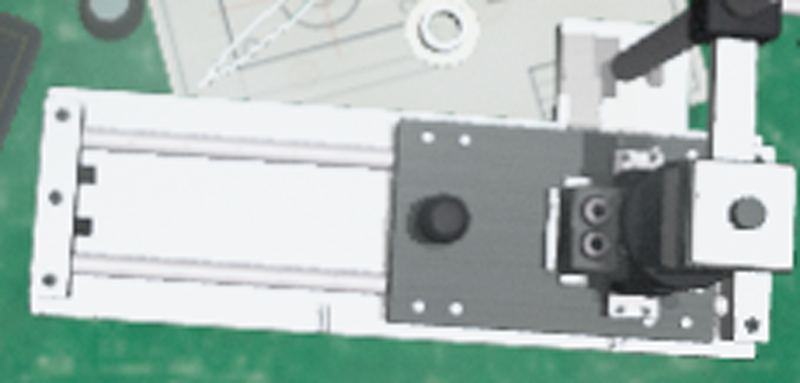

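```bash
python3 -m inch '-18.5 -29.9 -1.6 -1.178 0; -18.5 -29.9 -1.6 -1.178 0; -18.5 -29.9 -1.6 -1.178 0; -18.5 -29.9 -1.6 -1.178 0; -18.5 -29.9 -1.6 -1.178 0; -18.5 -29.9 -1.6 -1.178 0; -18.5 -29.9 -1.6 -1.178 0; -18.5 -29.9 -1.6 -1.178 0; -18.5 -29.9 -1.6 -1.178 0; -18.5 -29.9 -1.6 -1.178 0; -18.5 -29.9 -1.6 -1.178 0; -18.5 -29.9 -1.6 -1.178 0; -18.5 -29.9 -1.6 -1.178 0'
cat > go.py <<'E'
# offsets to world targets in tool axes
import sys; from h import *
o=robot.get_obs();T=toolT(o)
print(o["tool_pos"].round(4),o["ee_rot"].round(4),round(o["width"],4),o["wrist_force"].round(1),round(o["time"],2))
for a in sys.argv[1:]:
    t=np.array([float(q) for q in a.split(",")]);print(a,((t[:3]-T[:3,3])@T[:3,:3]*100).round(2),"spin",round(o["ee_rot"][2]-(-.0675),4))
E
python3 go.py 0.5598,-.2989,.2 0.5598,-.2989,.059
```

```text
time: 1.18
tool_pos: [0.3996, -0.25, 0.2205]
ee_rot: [-3.139, 0.001, -0.069]
wrist_force: [-0.3, -0.1, -0.5]
width: 0.094
[ 0.3996 -0.25    0.2205] [-3.1395e+00  1.3000e-03 -6.9200e-02] 0.094 [-0.3 -0.1 -0.5] 1.18
0.5598,-.2989,.2 [16.33  3.78  2.02] spin -0.0017
0.5598,-.2989,.059 [16.35  3.81 16.12] spin -0.0017
```

```bash
python3 -m inch '4 1 2 0 0; 8 2 2.5 0 0; 12 3 3.5 0 0; 16.33 3.8 4.5 0 0; 16.33 3.8 4.5 0 0; 16.33 3.8 4.5 0 0; 16.33 3.8 4.5 0 0'
python3 - <<'E'
from h import *
o=robot.get_obs();T=toolT(o)@robot.camera_info("wrist")["mount"]
p,d=robot.snapshot("wrist");C=cloud("wrist",d,T)
cv2.imwrite("pics/w1.png",p)
m=(abs(C[...,2]-.0925)<.003)&(np.hypot(C[...,0]-.56,C[...,1]+.299)<.03)
k=C[m];print(len(k),k.mean(0),(k.min(0)+k.max(0))/2)
E
python3 go.py 0.5598,-.2989,.059
```

```text
time: 1.77
tool_pos: [0.5588, -0.2996, 0.1745]
ee_rot: [-3.139, 0.003, -0.071]
wrist_force: [0.4, 0.1, 0.2]
width: 0.0941
528 [ 0.5598445  -0.29808558  0.09158836] [ 0.5600004  -0.29834376  0.09167804]
[ 0.5586 -0.2996  0.1759] [-3.1397e+00  1.5000e-03 -7.0800e-02] 0.094 [-0.  -0.3  0.4] 1.82
0.5598,-.2989,.059 [ 0.13 -0.05 11.69] spin -0.0033
```

View pics/w1.png

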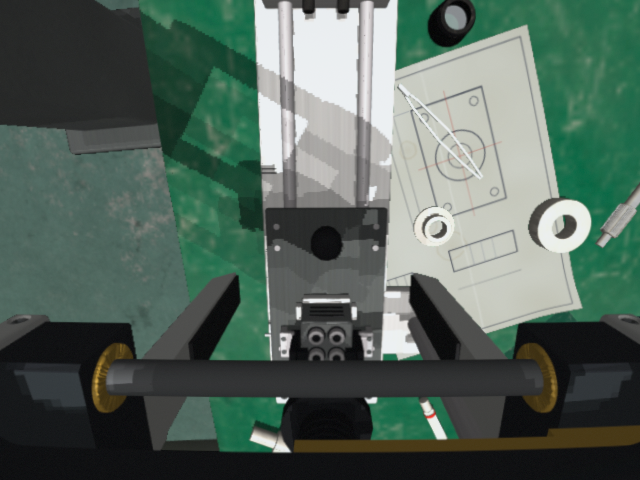

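The wrist picture shows the knob at (326,243) on the jaw centre line. All three views put it within 1–2 mm of (0.560, -0.2985). I'll go down and grip it.

```bash
python3 -m inch '0.13 -0.1 3 0 0; 0.13 -0.1 6 0 0; 0.13 -0.1 9 0 0; 0.13 -0.1 11.5 0 0; 0.13 -0.1 11.7 0 0; 0.13 -0.1 11.7 0 0; 0.13 -0.1 11.7 0 1; 0.13 -0.1 11.7 0 1; 0.13 -0.1 11.7 0 1; 0.13 -0.1 11.7 0 1; 0.13 -0.1 11.7 0 1; 0.13 -0.1 11.7 0 1; 0.13 -0.1 11.7 0 1; 0.13 -0.1 11.7 0 1; 0.13 -0.1 11.7 0 1'
python3 go.py 0.5598,-.2989,.059 0.5706,-.1390,.059
```

```text
time: 3.07
tool_pos: [0.5599, -0.2984, 0.0588]
ee_rot: [-3.14, 0.002, -0.071]
wrist_force: [-0.1, 0.2, 0.4]
width: 0.0379
[ 0.5599 -0.2984  0.0588] [-3.1396e+00  1.6000e-03 -7.0600e-02] 0.0379 [-0.1  0.2  0.4] 3.07
0.5598,-.2989,.059 [-0.    0.05 -0.02] spin -0.0031
0.5706,-.1390,.059 [-5.000e-02 -1.597e+01  1.000e-02] spin -0.0031
```

Still closing (38 mm); I'll hold for a few more rows.

```bash
python3 -m inch '0 0 0 0 1; 0 0 0 0 1; 0 0 0 0 1; 0 0 0 0 1; 0 0 0 0 1; 0 0 0 0 1'
python3 go.py 0.5598,-.2989,.059 0.5706,-.1390,.059
```

```text
time: 3.57
tool_pos: [0.56, -0.2983, 0.0586]
ee_rot: [-3.14, 0.001, -0.071]
wrist_force: [1.4, -0.4, -1.5]
width: 0.025
[ 0.56   -0.2983  0.0586] [-3.1395e+00  1.5000e-03 -7.0600e-02] 0.025 [ 1.4 -0.4 -1.5] 3.57
0.5598,-.2989,.059 [-0.01  0.06 -0.04] spin -0.0031
0.5706,-.1390,.059 [-7.000e-02 -1.597e+01 -1.000e-02] spin -0.0031
```

```bash
python3 -m inch '0 -0.5 0 0 1; 0 -1.3 0 0 1; 0 -2.3 0 0 1; 0 -3.3 0 0 1; 0 -4.3 0 0 1; 0 -5.3 0 0 1; 0 -6.3 0 0 1; 0 -7.3 0 0 1; -0.05 -8.3 0 0 1; -0.05 -9.3 0 0 1; -0.05 -10.3 0 0 1; -0.05 -11.3 0 0 1; -0.05 -12.3 0 0 1; -0.05 -13.3 0 0 1; -0.05 -14.2 0 0 1; -0.05 -15 0 0 1; -0.05 -15.2 0 0 1; -0.05 -15.2 0 0 1'
python3 go.py 0.5706,-.1390,.059
```

```text
time: 5.07
tool_pos: [0.5704, -0.1447, 0.0586]
ee_rot: [-3.137, 0.002, -0.07]
wrist_force: [4.9, 1.4, -6.6]
width: 0.0251
[ 0.5704 -0.1447  0.0586] [-3.1369e+00  1.6000e-03 -6.9500e-02] 0.0251 [ 4.9  1.4 -6.6] 5.07
0.5706,-.1390,.059 [-0.02 -0.57 -0.03] spin -0.002
```

```bash
python3 -m inch '0 -0.2 0 0 1; 0 -0.4 0 0 1; 0 -0.6 0 0 1; 0 -0.7 0 0 1; 0 -0.8 0 0 1; 0 -0.8 0 0 1'
python3 go.py 0.5706,-.1390,.059
```

```text
time: 5.57
tool_pos: [0.5708, -0.1387, 0.0586]
ee_rot: [-3.14, 0.001, -0.07]
wrist_force: [4.0, -6.0, -6.3]
width: 0.0252
[ 0.5708 -0.1387  0.0586] [-3.1404e+00  1.5000e-03 -7.0400e-02] 0.0252 [ 4.  -6.  -6.3] 5.57
0.5706,-.1390,.059 [-0.02  0.04 -0.04] spin -0.0029
```

```bash
python3 -m inch '0 -0.15 0 0 1; 0 -0.3 0 0 1; 0 -0.3 0 0 1; 0 -0.3 0 0 1'
python3 go.py 0.5706,-.1390,.059
```

```text
time: 5.9
tool_pos: [0.5708, -0.1387, 0.0586]
ee_rot: [3.138, 0.001, -0.072]
wrist_force: [3.4, -7.7, -7.6]
width: 0.0251
[ 0.5708 -0.1387  0.0586] [ 3.1377e+00  1.3000e-03 -7.1600e-02] 0.0251 [ 3.4 -7.7 -7.6] 5.9
0.5706,-.1390,.059 [-0.02  0.03 -0.04] spin -0.0041
```

At the stop: the tool no longer advances, the force is building, and travel is 160 mm. I'll open, then rise.

```bash
python3 -m inch '0 0 0 0 0; 0 0 0 0 0; 0 0 0 0 0; 0 0 0 0 0; 0 0 0 0 0; 0 0 0 0 0; 0 0 0 0 0; 0 0 0 0 0; 0 0 0 0 0; 0 0 0 0 0; 0 0 -2 0 0; 0 0 -5 0 0; 0 0 -8 0 0; 0 0 -11 0 0; 0 0 -12.5 0 0; 0 0 -12.5 0 0; 0 0 -12.5 0 0; 0 0 -12.5 0 0'
python3 - <<'E'
from h import *
for n in ("top","wrist","scene"):
    o=robot.get_obs();T=toolT(o)@robot.camera_info("wrist")["mount"] if n=="wrist" else None
    p,d=robot.snapshot(n);C=cloud(n,d,T)
    cv2.imwrite(f"pics/{n}2.png",p);np.save(f"pics/{n}2.npy",C)
    z=C[...,2];h=np.hypot(C[...,0]-.5637,C[...,1]+.2435)
    for lo,hi in ((.086,.1),):
        k=C[(z>lo)&(z<hi)&(h<.06)]
        if len(k)>30: print(n,len(k),k.mean(0).round(4),cv2.minAreaRect((k[:,:2]*1000).astype(np.float32)))
    k=C[(abs(z-.0925)<.003)&(np.hypot(C[...,0]-.5708,C[...,1]+.1387)<.02)]
    if len(k): print("knob",k.mean(0).round(4))
E
python3 go.py
```

```text
time: 7.4
tool_pos: [0.5702, -0.138, 0.1817]
ee_rot: [3.138, 0.004, -0.072]
wrist_force: [0.6, 0.5, -1.2]
width: 0.0942
top 1101 [ 0.5635 -0.2453  0.0919] ((563.8489379882812, -245.5511016845703), (79.99861145019531, 65.13119506835938), 86.09342956542969)
wrist 2091 [ 0.5651 -0.221   0.0919] ((564.98876953125, -223.6333465576172), (41.29732131958008, 64.63423919677734), 84.83692169189453)
knob [ 0.5707 -0.1384  0.0916]
scene 1716 [ 0.5614 -0.2429  0.0916] ((563.7548828125, -243.54901123046875), (79.73257446289062, 66.37063598632812), 85.5769271850586)
knob [ 0.5676 -0.1448  0.091 ]
[ 0.57   -0.1379  0.1811] [ 3.1387  0.0055 -0.0717] 0.0938 [ 0.9 -1.   0.6] 7.55
```

View pics/wrist2.png

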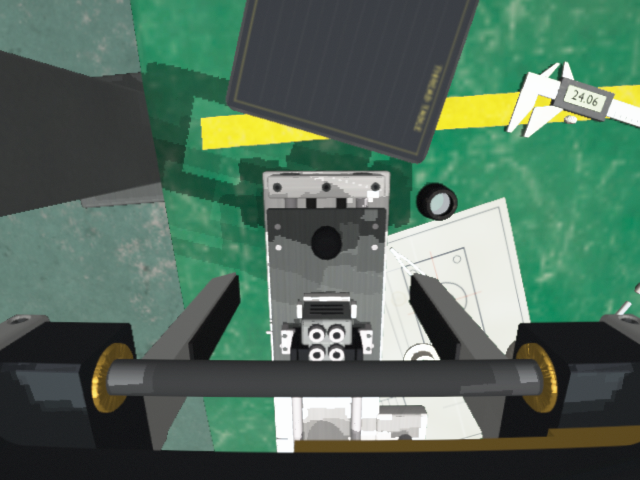

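View pics/scene2.png

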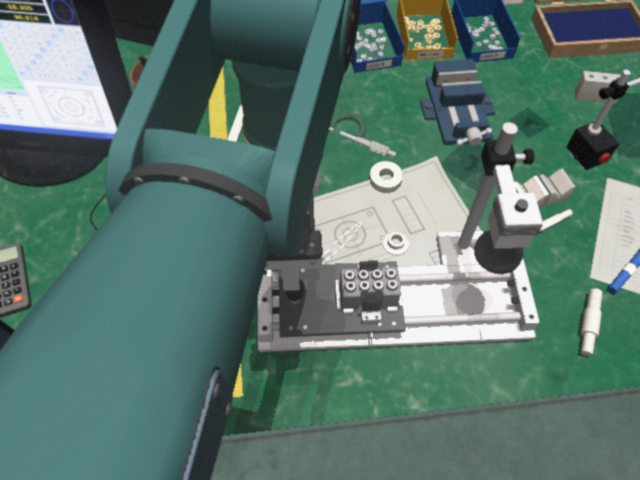

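The wrist picture shows the knob at (326,243) close to the end block and the cassette at (326,340). In the scene picture the cassette is at (372,285), its pointer on the engraved lines. The top and scene cameras put its centre at (0.5638, -0.2445), and its 80×65 mm outline matches the data. Its yaw is -0.068.

```bash
python3 go.py 0.5638,-.2443,.17 0.5638,-.2443,.065
```

```text
[ 0.57   -0.1379  0.1811] [ 3.1387  0.0055 -0.0717] 0.0938 [ 0.9 -1.   0.6] 7.55
0.5638,-.2443,.17 [ 0.15 10.65  1.14] spin -0.0042
0.5638,-.2443,.065 [ 0.21 10.62 11.64] spin -0.0042
```

```bash
python3 -m inch '0.1 3 0 0 0; 0.15 6 0 -0.004 0; 0.15 9 1 -0.004 0; 0.15 10.65 1.1 -0.004 0; 0.15 10.65 1.1 -0.004 0; 0.15 10.65 1.1 -0.004 0; 0.15 10.65 1.1 -0.004 0'
python3 - <<'E'
from h import *
o=robot.get_obs();T=toolT(o)@robot.camera_info("wrist")["mount"]
p,d=robot.snapshot("wrist");C=cloud("wrist",d,T);cv2.imwrite("pics/w3.png",p)
z=C[...,2];k=C[(z>.086)&(z<.1)&(np.hypot(C[...,0]-.5637,C[...,1]+.2435)<.06)]
print(len(k),k.mean(0).round(4),cv2.minAreaRect((k[:,:2]*1000).astype(np.float32)))
E
python3 go.py 0.5638,-.2443,.065
```

```text
time: 8.13
tool_pos: [0.5639, -0.2431, 0.1703]
ee_rot: [3.14, 0.006, -0.067]
wrist_force: [-0.0, -0.2, -0.1]
width: 0.094
5540 [ 0.5638 -0.241   0.092 ] ((563.4248046875, -243.38552856445312), (79.58495330810547, 65.29483032226562), 85.86227416992188)
[ 0.5641 -0.2429  0.1707] [ 3.1395  0.0052 -0.0663] 0.094 [-0.3  0.6  0.4] 8.18
0.5638,-.2443,.065 [ 0.03  0.12 10.57] spin 0.0012
```

View pics/w3.png

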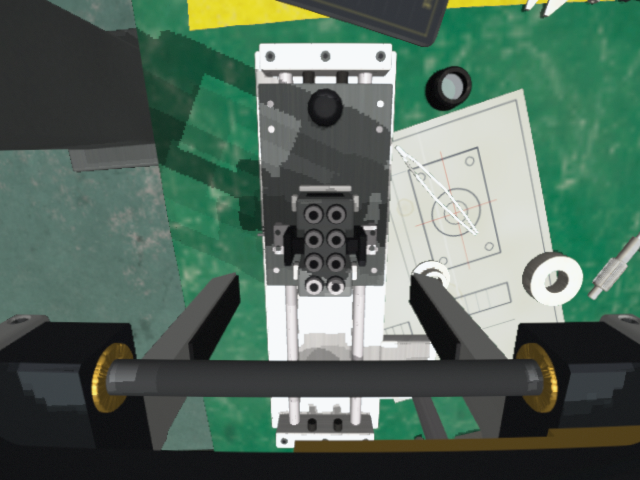

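The wrist picture shows the cassette centred at about (325,250), its catches at (292,245) and (358,245) midway between the fingers. I'll descend to TCP height 0.065, which clears the 60 mm keeper tops, and squeeze.

```bash
python3 -m inch '0 0.1 3 0 0; 0 0.1 6 0 0; 0 0.1 9 0 0; 0 0.1 10.3 0 0; 0 0.1 10.55 0 0; 0 0.1 10.55 0 0; 0 0.1 10.55 0 1; 0 0.1 10.55 0 1; 0 0.1 10.55 0 1; 0 0.1 10.55 0 1; 0 0.1 10.55 0 1; 0 0.1 10.55 0 1; 0 0.1 10.55 0 1; 0 0.1 10.55 0 1; 0 0.1 10.55 0 1; 0 0.1 10.55 0 1; 0 0.1 10.55 0 1; 0 0.1 10.55 0 1; 0 0.1 10.55 0 1; 0 0.1 10.55 0 1'; python3 go.py
```

```text
time: 9.85
tool_pos: [0.5638, -0.2444, 0.0662]
ee_rot: [3.139, 0.004, -0.066]
wrist_force: [-2.2, -0.3, 5.3]
width: 0.0494
[ 0.5638 -0.2444  0.0662] [ 3.1388  0.0042 -0.0664] 0.0494 [-2.2 -0.3  5.3] 9.85
```

The opening is 49.4 mm, so both catches are fully home. Now a slow straight lift.

```bash
python3 -m inch '0 0 0 0 1; 0 0 -0.2 0 1; 0 0 -0.4 0 1; 0 0 -0.7 0 1; 0 0 -1 0 1; 0 0 -1.4 0 1; 0 0 -1.8 0 1; 0 0 -2.4 0 1; 0 0 -3 0 1; 0 0 -3.6 0 1; 0 0 -4.2 0 1; 0 0 -4.5 0 1; 0 0 -4.5 0 1; 0 0 -4.5 0 1; 0 0 -4.5 0 1'; python3 go.py
python3 - <<'E'
from h import *
for n in ("wrist",):
    p,d=robot.snapshot(n);cv2.imwrite("pics/"+n+"4.png",p)
E
```

```text
time: 11.1
tool_pos: [0.5637, -0.2441, 0.1108]
ee_rot: [3.139, 0.005, -0.066]
wrist_force: [0.3, 0.4, -4.1]
width: 0.0494
[ 0.5637 -0.2441  0.1108] [ 3.1391  0.0049 -0.0664] 0.0494 [ 0.3  0.4 -4.1] 11.1
```

View pics/wrist4.png

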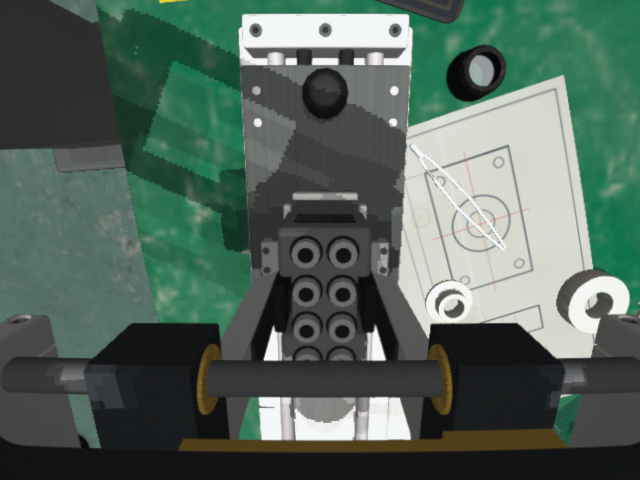

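The picture shows the cassette hanging between the fingers (bushes around (325,290)) with the carriage still at the stop (knob at 325,92). The wrist carries about 3–4 N, which fits 0.32 kg. I'll lift the rest of the way.

```bash
python3 -m inch '0 0 -0.5 0 1; 0 0 -1.2 0 1; 0 0 -2 0 1; 0 0 -2.8 0 1; 0 0 -3.6 0 1; 0 0 -4.4 0 1; 0 0 -5.1 0 1; 0 0 -5.7 0 1; 0 0 -6 0 1; 0 0 -6 0 1; 0 0 -6 0 1; 0 0 -6 0 1; 0 0 -6 0 1; 0 0 -6 0 1; 0 0 -6 0 1; 0 0 -6 0 1'; python3 go.py
python3 - <<'E'
from h import *
for n in ("wrist","scene","top"):
    o=robot.get_obs();T=toolT(o)@robot.camera_info("wrist")["mount"] if n=="wrist" else None
    p,d=robot.snapshot(n);C=cloud(n,d,T);cv2.imwrite("pics/"+n+"5.png",p);z=C[...,2]
    k=C[(abs(z-.1975)<.012)&(np.hypot(C[...,0]-.5637,C[...,1]+.2441)<.05)&(abs(C[...,0]-.5637)<.02)]
    if len(k)>30:
        A=np.c_[k[:,:2]-k[:,:2].mean(0),np.ones(len(k))];print(n,len(k),k.mean(0).round(4),"tilt",np.linalg.lstsq(A,k[:,2],rcond=None)[0].round(3))
    k=C[(abs(z-.0925)<.003)&(np.hypot(C[...,0]-.5708,C[...,1]+.1387)<.02)]
    if len(k): print(n,"knob",len(k),k.mean(0).round(4))
E
python3 go.py
```

```text
time: 12.48
tool_pos: [0.5639, -0.2439, 0.1703]
ee_rot: [3.139, 0.006, -0.066]
wrist_force: [1.1, 0.0, -3.2]
width: 0.0498
[ 0.5639 -0.2439  0.1703] [ 3.1394  0.0057 -0.0664] 0.0498 [ 1.1  0.  -3.2] 12.48
wrist 10895 [ 0.5638 -0.2341  0.196 ] tilt [ 0.008 -0.013  0.196]
wrist knob 753 [ 0.5705 -0.1392  0.0916]
top 101 [ 0.5558 -0.2097  0.1953] tilt [ 0.087 -0.616  0.195]
top knob 90 [ 0.5713 -0.1397  0.0918]
[ 0.564  -0.244   0.1706] [ 3.1392  0.0052 -0.0664] 0.0495 [ 0.4  0.4 -2.9] 12.63
```

View pics/scene5.png

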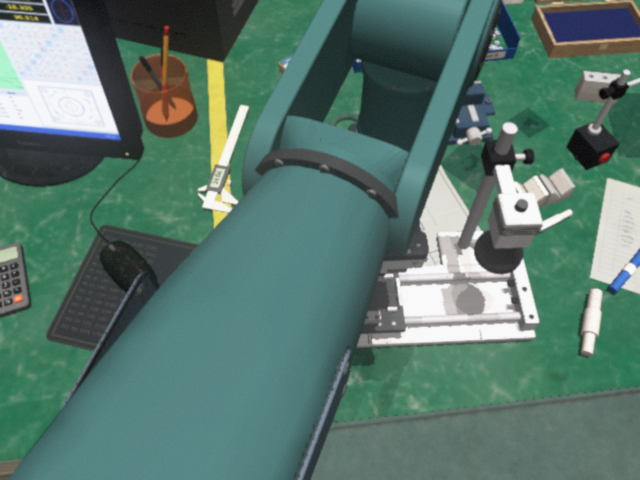

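View pics/wrist5.png

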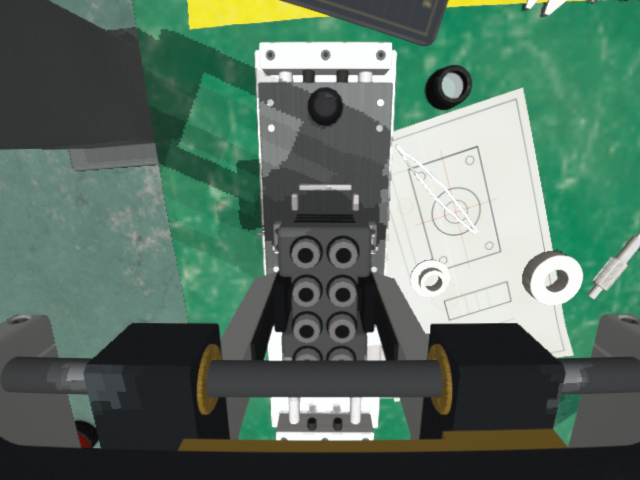

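The wrist view shows the cassette hanging level, its bushes at z of about 0.196. That puts its underside about 10 cm above the deck. The knob is unmoved at (0.571, -0.139), and the flange, loupe and tweezers lie where they were. Handing in.

```bash
python3 -c "
from bench import robot
print(robot.close_job())"
```

```text
the job is handed in; nothing more can be done
None
```

I slid the carriage by its knob to the stop at the unloading end. Then I squeezed both catches, lifted the cassette straight up, and handed the job in at about 12.6 s with it still held. The hand-in reports no verdict.

Last checks before handing in:
- **Carriage:** it travelled 160 mm until it stopped advancing and the force rose. The knob was still at about (0.571, -0.139) after the lift.
- **Grip:** the opening was 49.5–49.8 mm against 50 mm for both catches fully in. The wrist carried about 3 N, which fits the cassette's mass.
- **Height and level:** the wrist camera put the underside about 10 cm above the deck, with a tilt of about 0.015 rad.
- **Surroundings:** the largest wrist force I read was about 11 N, while pushing against the stop. By eye, the flange, loupe and tweezers lay where they were in the last wrist picture; I did not measure them.

Two readings did not confirm this. In the last pictures the arm hid the cassette from the scene camera. The top camera saw only 101 points, mostly an edge, so I ignored its tilt value. Earlier, the scene camera's knob position at the stop was 6 mm off because the arm partly hid the knob; the top camera and the tool position agreed with each other there.

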